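# Zero the scoop tally and shut the feeding drawer

## Robot

A 6-joint arm with a two-finger parallel gripper is mounted at the origin on the work surface. World frame = base frame: x ahead of the robot, y to its left, z up, the work surface at z = 0. Lengths are in m, angles in rad, forces in N, time in s.
With the tool pointing down it reaches from about 0.35 to 0.775 m from the base axis. Payload 7.3 kg.
Tool frame: the origin (TCP) lies between the finger pads; the fingertips stand 14 mm ahead of it and the grasp point (between the pads) lies 5 mm behind it; z points along the fingers, y is the direction in which the jaws open and shut (so a half turn about z gives the same grasp; the last joint's range is limited). The gripper opens to 92 mm and grips with 3 to 60 N. Pads are 19 mm wide; open, the fingers measure 130 mm over their backs; the gripper's body (75 mm by 190 mm) begins 47 mm behind the grasp point.
Start: joints at [-1.464, 0.342, 1.524, -0, 1.275, -0.146], TCP at [0.131, -0.508, 0.241] pointing down, gripper open.
Joint ranges: [-2.53, 2.53], [-0.77, 2.02], [0.04, 2.7], [-1, 4.14], [0.28, 2.66], [-3.11, 3.11]. Speed limits (rad/s): [2.57, 2.57, 3.14, 3.14, 3.14, 3.14].

## Interface

Orientations are given as a unit quaternion [w, x, y, z].
In Python, from cell import r, readout, cams gives the robot as it stands. Calls block until the motion is done:
- r.reach(position, orientation): joint-space move of the TCP to a pose.
- r.line_to(position, ori=None, v=0.15, f_stop=None): straight line of the TCP; ori=None keeps the orientation; v is the mean speed in m/s. With f_stop (N) it stops when the force on the tool has changed by that much, and returns True; else False.
- r.goto_joints(angles): joint-space move.
- r.gripper_open() and r.close(): open the fingers fully, or close them until they stop; the grip force is fixed at half the most.
- r.wait(seconds).
- r.ik(position, orientation): joint angles nearest the present ones, or None.
- readout.read_state(): the state.
- cams.capture(name): name is "scene" or "top"; returns (picture, depth): 420x560x3 uint8, red, green, blue; 420x560 float32, m along the optical axis (not along the pixel's ray), 0 where there is no reading.
- cams.camera_model(name): a dict with "mtx" (3x3 intrinsics, pixels), "R" (3x3) and "t" (3): a world point X has camera coordinates R X + t. Camera axes: x right, y down, z forward; pixel columns grow to the right and rows downward; lengths in m; the calibration is good to about 2 mm. A picture is of the moment at which its call begins. camera_model takes no time and is no camera call.
A pose or a line that the arm cannot do raises r.PlanningError and nothing moves.
- r.close_job(): hands the job in, once; it reports no verdict.
The state is a dict: "clock": time; "joint_pos": joint angles; "joint_velocities": joint speeds; "joint_torque": joint torques, N m; "ee_pos": TCP position; "tcp_rot": TCP orientation; "force": force on the tool from outside, world axes, zero at the start; "moment": the same for the moment, N m; "gripper_width": finger opening in m.
Only numpy, scipy, OpenCV 4.12 (cv2) and the standard library are available. Lean on these libraries where they do the work, as an engineer would, in place of code of your own. Each camera call takes 0.05 s, during which the arm holds its last target. There are 200 camera calls.

## Task

The drawer with the baby's feeding things stands open, and the scoop tally on the formula tub's lid was left part-way through a count. With a fingertip, flick the tally wheel on clockwise (seen from above) by as many clicks as bring its long lobe to the raised bar at the front of the lid, without going past it, so that the next feed is counted from nothing. Then push the drawer gently shut by its front until its catch takes it; leave the tub and everything else where it stands, with nothing lifted or picked up.

Things in the scene. Friction and masses are not known exactly. Their poses are not given: they have to be found in the camera images.
- wheel_center (a point): Middle of the white six-lobed tally wheel, on its upright axis, half-way up its 18 mm thickness; its underside is 4 mm above the lid. Frame = the tub's: z up, +x from the drawer's front into the unit. Wheel body 60 mm in diameter; six lobes stand out 60 degrees apart, each 11 mm wide with a round end: five reach 43.5 mm from the axis, one 50.5 mm. 38 mm from the axis the gaps are 27 mm wide.
- long_lobe (a point): Outer end of the wheel's long lobe, half-way up its thickness, 50.5 mm from the wheel's axis. In every click position the lobes point along the tub's -x direction and at 60 degree steps from it, with the gaps half-way between.
- tally (a joint): Angle of the tally wheel (rad), growing clockwise seen from above; 0 with the long lobe at the start bar, one click 1.047. Starts two, three or four clicks short: near -2.09, -3.14 or -4.19. Pushing a lobe sideways takes 1 to 2 N; somewhat past half a click the wheel springs on to the next position by itself. It can be turned either way.
- start_bar (a point): Raised bar, 10 x 4 mm and 3 mm high, on the tub's lid near its front edge (towards the robot), 58.5 mm from the wheel's axis: the start of the count. Groups of one to five small raised pips round the wheel mark the other five positions, clockwise.
- tub: Formula tub: white plastic box with a flat grey lid, 132 mm long (its x), 124 mm wide, 80 mm high, about 1 kg, standing loose but snug in the wide left compartment of the drawer. Origin under its middle; the wheel's axis rises from there and the wheel spans 84 to 102 mm above it.
- drawer_front (a point): Centre of the outer face of the drawer's flat wooden front: no handle, 254 mm wide, 18 mm thick, 4 to 148 mm above the worktop, facing the robot. Frame: z up, +x into the unit (the way it shuts). The wheel's axis lies 89 mm behind this face and 37 mm left of its middle; the drawer's sides are 71 mm high.
- drawer (a joint): How far the drawer is pushed in (m): 0 open, as at the start; 0.190 fully shut. It slides with about 3 N of drag and stays where it is left. From 21 to 10 mm before the end a roller catch resists, up to 12 N in all; over the last 5 mm it draws the drawer shut by itself and keeps it shut.
- unit: White box of the drawer unit, fixed: 258 mm wide (y), 300 mm deep, 140 mm high. Origin on the worktop under the middle of its front edge, +x into its depth. It begins 208 mm behind the outer face of the open drawer.
- jar: Green glass jar with a steel screw lid, 58 mm in diameter, 88 mm high, upright in the drawer's narrow right lane near the front. Origin under its middle.
- spoon1: Bamboo baby spoon, about 113 mm long, lying in the narrow lane behind the jar. Origin under its middle.
- spoon2: The second bamboo spoon, beside the first. Origin under its middle.
- bowl: White plastic bowl, 124 mm across, 48 mm high, on the worktop to the right. Origin under its middle.
- scoop: Steel measuring scoop, cup 42 mm across and 26 mm high with a flat handle, on top of the drawer unit. Origin under its cup.
- mug: White mug, 80 mm across, 92 mm high, on the worktop to the right. Origin under its middle.
- mill: Dark wooden pepper mill, 54 mm across, 150 mm high, on the worktop to the left. Origin under its middle.
Mind the look-alikes: they are no part of the job. Leave any black look-alike of the spoon2 alone. What is shaped like the jar but black or brown is not meant.

How it is judged:
By the outcome, as a careful person would: the job done as asked, in the order asked, and still so for the second after the job is handed in, with the robot touching nothing.
It also fails if it takes over 72 s, if anything falls off the work surface, if the arm or the gripper's body presses on something with over 40 N, if the wrist force passes 120 N, or if a joint passes its speed limit or range.

## Working session

There is one attempt and no reset: what is moved stays moved. The work goes in short steps, each a Python script; the robot and the scene stay as the last script left them, time stands still between calls to the robot, and variables do not carry over. Pictures are saved under pics/ and viewed, about 8 in all and at most 12, crops included, and the job is handed in when it is done.

```bash
ls; mkdir -p pics; python3 - <<'E'
from cell import r, readout, cams
import cv2,numpy as np
for n in("scene","top"):
    p,d=cams.capture(n); cv2.imwrite(f"pics/{n}0.png",p[:,:,::-1]); np.savez(f"pics/{n}0.npz",p=p,d=d)
    m=cams.camera_model(n); print(n,m["mtx"],-m["R"].T@m["t"],m["R"])
s=readout.read_state();print(s["clock"],s["ee_pos"],s["tcp_rot"],s["gripper_width"])
E
```

```text
pics
scene [[417.13217729   0.         285.32704416]
 [  0.         417.13217729 205.52620585]
 [  0.           0.           1.        ]] [0.50934364 0.70519588 0.85871049] [[-0.99851356 -0.05346596 -0.01058598]
 [-0.03092783  0.7157365  -0.69768527]
 [ 0.04487918 -0.6963208  -0.71632619]]
top [[413.28419199   0.         273.28747552]
 [  0.         413.28419199 209.80938472]
 [  0.           0.           1.        ]] [ 0.38001597 -0.01936963  1.02179055] [[ 0.00297204 -0.99999318  0.00219105]
 [-0.98162485 -0.00333549 -0.19079185]
 [ 0.19079786 -0.00158375 -0.98162807]]
0.1 [ 0.13130938 -0.50794676  0.24010552] [-6.97725768e-04  9.92022489e-01  1.26059094e-01  1.94185714e-05] 0.09178721143141975
```

View pics/top0.png

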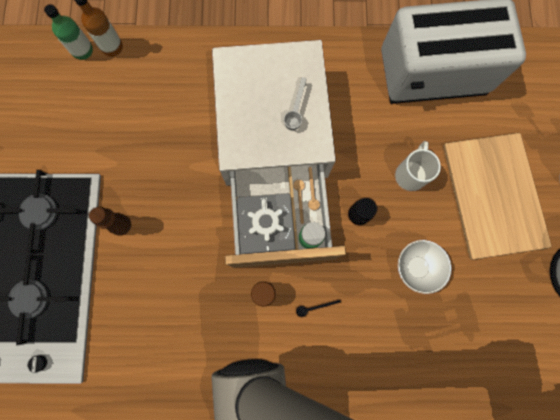

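View pics/scene0.png

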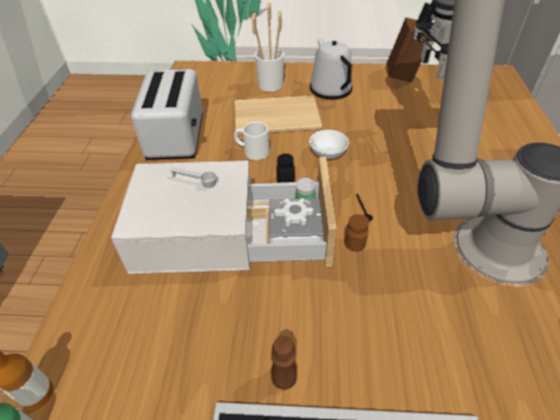

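The top view shows the wheel near (265,221) and the drawer front's top edge from (227,261) to (344,252). A brown jar look-alike at (263,293) and a black spoon at (318,307) lie in front of the drawer. Next I'll enlarge the wheel and measure.

```bash
cat > h.py <<'E'
import numpy as np,cv2
from cell import r, readout, cams
def onplane(n,u,v,z):
    m=cams.camera_model(n);K,R,t=m["mtx"],m["R"],m["t"]
    c=-R.T@t; w=R.T@np.linalg.solve(K,[u,v,1.]); return c+w*(z-c[2])/w[2]
def proj(n,X):
    m=cams.camera_model(n);q=m["mtx"]@(m["R"]@np.asarray(X)+m["t"]);return q[:2]/q[2]
def cloud(n,d):
    m=cams.camera_model(n);K,R,t=m["mtx"],m["R"],m["t"]
    v,u=np.mgrid[:d.shape[0],:d.shape[1]]
    c=np.stack([(u-K[0,2])/K[0,0]*d,(v-K[1,2])/K[1,1]*d,d],-1)
    return (c-t)@R
E
python3 - <<'E'
from h import *
d=np.load("pics/top0.npz");P=cloud("top",d["d"]);p=d["p"]
for uv in [(265,221),(245,205),(286,256),(235,258),(338,254),(313,231),(270,100),(262,288),(304,310)]:
    print(uv,P[uv[1],uv[0]].round(4))
c=p[150:330,215:355,::-1]
cv2.imwrite("pics/c1.png",cv2.resize(c[:120],None,fx=5.5,fy=5,interpolation=cv2.INTER_CUBIC)[:600])
m=(P[...,2]>.085+.0)&(P[...,2]<.125)
sub=P[195:248,240:292,2];np.set_printoptions(linewidth=400)
print((sub[::3,::3]*1000).round().astype(int))
E
```

```text
(265, 221) [ 0.5302 -0.0026  0.1191]
(245, 205) [ 0.38   -0.0194  1.0218]
(286, 256) [ 0.4507 -0.0479  0.1483]
(235, 258) [0.4463 0.0596 0.1473]
(338, 254) [ 0.4553 -0.1577  0.1476]
(313, 231) [ 0.5105 -0.1101  0.103 ]
(270, 100) [ 0.8071 -0.0125  0.1413]
(262, 288) [0.3846 0.0037 0.0876]
(304, 310) [ 0.3335 -0.0954  0.0026]
[[  19   16   18   15   21   92   95   96   94   94   95   96   96   94   97   97   95   59]
 [  96   98   96   94   94   98   96   99   98   96  100 1022   98   97   94   98   94   55]
 [  94   94   97   95   96   95   98   99  120   96   96   92   93   96  100   97   94   45]
 [  96   94   95   95   98   97   96   96  118   98   93   96   95   98   99   99   96   91]
 [  97   97   94   95   97   97   94   94  119   98   94   96   98   98   97   98   92   96]
 [  97   94   98   94   95   94  117  116  120  113  119  116   95  119   96   97   95   96]
 [  97   98   97  119  117  114  118  118  118  114  116  120  119 1022   94   96   96   96]
 [  96 1022   95  111  120  120  118  122  123  121  120  115  120   94   97   95   95   94]
 [  96   93   97   97   98  1
[... 201 characters left out ...]
21  121  119  119  119  117   93   96   98   99]
 [  94   98   98   95  116  116  120  118  119  117  117  117  119  121  117   94   95   96]
 [  93   98   95  117  119  110  118  118  117  117  118  118   97   97   96   96   94   99]
 [  96   97   94   99   98   94   95   95  116  118  103   96   96   97   95   96   95   98]
 [  96   95   93   96   95   99   98   95   95  120   96   95   96   97   95   97   95   97]
 [  96   95   95   97   96   97   96   93   97  113   96   96   94   99   92   97   97   97]
 [  96   95   93   97   99   96   96   95   96   96   94   96   96   96   96   95   95   94]
 [  92   95   99   97   97   96   95   96   93   98   97   96   93   96   95   96   94   95]]
```

View pics/c1.png

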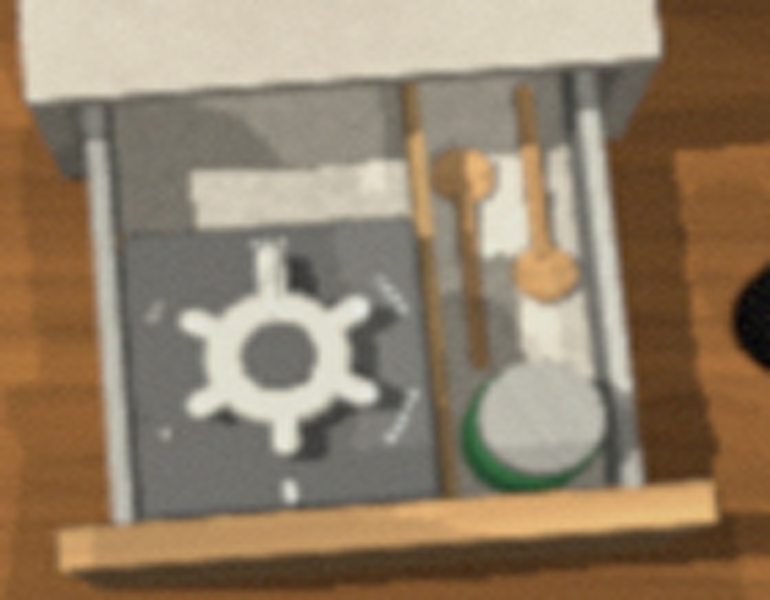

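The long lobe points straight back at (270,240) in the crop, at the group of 3 pips. The bar is at the front at (290,490) and the pip count rises clockwise, so it needs 3 clicks. Next I'll fit the drawer front and the wheel in the point cloud.

```bash
cat >> h.py <<'E'
def front_fit(P,x0,x1):
    # drawer front top rim (18 mm x 254 mm); returns outer-face centre xy, yaw
    m=(P[...,2]>.142)&(P[...,2]<.154)&(P[...,0]>x0)&(P[...,0]<x1)&(P[...,1]>-.25)&(P[...,1]<.15)
    q=P[m][:,:2].astype(np.float32); (c,wh,a)=cv2.minAreaRect(q)
    s,b=np.polyfit(q[:,1],q[:,0],1); yaw=-np.arctan(s)
    return np.array(c),wh,yaw,np.array([np.cos(yaw),np.sin(yaw)]),len(q)
def wheel_fit(P,yaw,c0):
    # (centre, long lobe index k from -x clockwise seen from above, score)
    from scipy.optimize import minimize
    m=(P[...,2]>.108)&(P[...,2]<.128)&(np.hypot(P[...,0]-c0[0],P[...,1]-c0[1])<.06)
    q=P[m][:,:2]; g=np.arange(-.06,.06,.001);best=None
    for k in range(6):
      X,Y=np.meshgrid(g,g);ins=np.hypot(X,Y)<.030
      for j in range(6):
        a=np.pi+yaw-j*np.pi/3;L=.045 if j==k else .038
        ux=X*np.cos(a)+Y*np.sin(a);uy=-X*np.sin(a)+Y*np.cos(a)
        ins|=np.hypot(ux-np.clip(ux,0,L),uy)<.0055
      sd=cv2.distanceTransform((~ins).astype(np.uint8),2,5)-0.0
      si=cv2.GaussianBlur(ins.astype(np.float32),(0,0),2)
      for dx in np.arange(-.01,.0101,.001):
        for dy in np.arange(-.01,.0101,.001):
          ij=np.rint((q-c0-[dx,dy]+.06)/.001).astype(int).clip(0,119)
          s=si[ij[:,1],ij[:,0]].mean()
          if best is None or s>best[0]: best=(s,c0[0]+dx,c0[1]+dy,k)
    return best,len(q),np.median(P[m][:,2])
E
python3 - <<'E'
from h import *
d=np.load("pics/top0.npz")["d"].copy();P=cloud("top",d);P[d==0]=np.nan
c,wh,yaw,n,N=front_fit(P,.40,.49);l=np.array([-n[1],n[0]])
print(c,wh,np.degrees(yaw),N); f=c-n*.009; w0=f+.089*n+.037*l
print("face",f,"wheel pred",w0)
print(wheel_fit(P,yaw,w0)); print("lid z",np.nanmedian(P[200:245,242:254,2]))
# unit front edge
u=(P[...,2]>.13)&(P[...,2]<.15)&(P[...,0]>.6)&(abs(P[...,1])<.3)
print(cv2.minAreaRect(P[u][:,:2].astype(np.float32)))
# pixel cross-check: top-face corners and wheel centre
for uv,z in [((265.9,221.4),.119),((226.,262.5),.148),((345.,248),.148)]: print(uv,onplane("top",*uv,z))
print(proj("top",[*w0,.119]), proj("scene",[*w0,.119]))
E
```

```text
[ 0.4543035  -0.04597305] (0.01822821795940399, 0.25362902879714966) 4.787496290473318 1036
face [ 0.4453349  -0.04672419] wheel pred [ 0.53093636 -0.00242531]
((np.float32(0.92468566), np.float64(0.5309363568605282), np.float64(-0.0034253069748293938), 3), 757, np.float64(0.11842776422749687))
lid z 0.09626860786379132
((0.8020628094673157, -0.01686227321624756), (0.30236420035362244, 0.25836071372032166), 4.837656021118164)
(265.9, 221.4) [ 0.5293029  -0.00455423  0.119     ]
(226.0, 262.5) [0.43672971 0.07824675 0.148     ]
(345.0, 248) [ 0.46802143 -0.17281285  0.148     ]
[264.94307533 220.66862805] [295.14985581 209.17232491]
```

```bash
cat >> h.py <<'E'
from scipy.spatial.transform import Rotation as Ro
YAW=np.radians(4.8); AX=np.array([.5309,-.0032])
def quat(a,flip=False):
    y=np.array([np.cos(a),np.sin(a),0])*(-1 if flip else 1);z=np.array([0,0,-1.]);x=np.cross(y,z)
    q=Ro.from_matrix(np.stack([x,y,z],1)).as_quat();return [q[3],q[0],q[1],q[2]]
def pose(deg,rad,z,flip=False):
    # deg clockwise from tub -x; TCP at radius rad, jaws radial
    a=np.pi+YAW-np.radians(deg);p=AX+rad*np.array([np.cos(a),np.sin(a)])
    return [*p,z],quat(a,flip)
def snap(n,f,box=None,s=1):
    p,d=cams.capture(n)
    c=p if box is None else p[box[1]:box[3],box[0]:box[2]]
    cv2.imwrite(f"pics/{f}.png",cv2.resize(c[:,:,::-1],None,fx=s,fy=s,interpolation=cv2.INTER_CUBIC));return p,d
E
python3 - <<'E'
from h import *
for fl in (0,1):
  for dg in (90,120,150):
    q=r.ik(*pose(dg,.054,.119,fl)); print(fl,dg,None if q is None else np.round(q,2))
fl=min((0,1),key=lambda f:abs(r.ik(*pose(120,.054,.119,f))[5])); print("flip",fl)
r.close(); r.reach(*pose(90,.054,.20,fl))
s=readout.read_state();print(s["clock"],s["ee_pos"],s["gripper_width"],s["force"],s["joint_pos"])
snap("scene","hov",(220,110,380,250),5)
E
```

```text
0 90 [-0.05  0.48  1.68 -0.    0.98 -1.7 ]
0 120 [-0.06  0.52  1.6  -0.    1.02 -1.19]
0 150 [-0.09  0.55  1.54 -0.    1.05 -0.69]
1 90 [-0.05  0.48  1.68 -0.    0.98  1.44]
1 120 [-0.06  0.52  1.6  -0.    1.02  1.95]
1 150 [-0.09  0.55  1.54 -0.    1.05  2.45]
flip 0
3.975 [0.52650033 0.04982631 0.20003111] 9.68630628384181e-05 [0.65759511 0.32634596 0.09841591] [-5.05047597e-02  3.85169939e-01  1.57734626e+00 -2.05492852e-04
  1.17897189e+00 -1.70345060e+00]
```

View pics/hov.png

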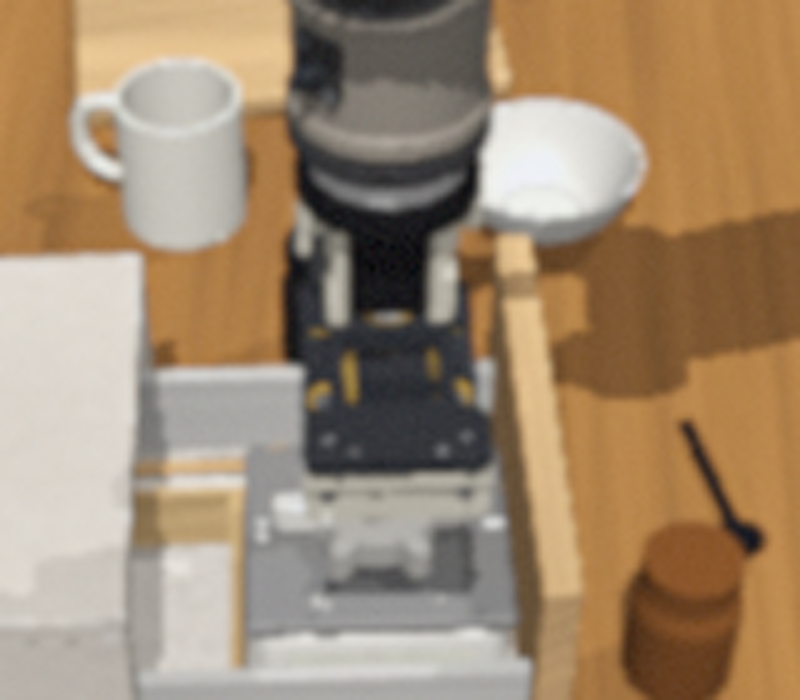

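The closed fingertips hang over the left gap at about (385,555) in the crop, but their thickness isn't clear. I'll read it from the depth.

```bash
python3 - <<'E'
from h import *
t=readout.read_state()["ee_pos"]
for n in("scene","top"):
  p,d=cams.capture(n);P=cloud(n,d);P[d==0]=np.nan
  q=(P-[*t[:2],0]); a=YAW; x=q[...,0]*np.cos(a)+q[...,1]*np.sin(a); y=-q[...,0]*np.sin(a)+q[...,1]*np.cos(a);z=P[...,2]
  for z0 in np.arange(.18,.27,.006):
    m=(z>z0)&(z<z0+.006)&(abs(x)<.06)&(abs(y)<.12)
    if m.sum()>5: print(n,z0.round(3),m.sum(),"x",np.percentile(x[m],[3,97]).round(4),"y",np.percentile(y[m],[3,50,97]).round(4))
E
```

```text
scene 0.252 64 x [-0.036   0.0339] y [-0.0789  0.0867  0.0887]
scene 0.258 113 x [-0.0359  0.0354] y [-0.0789  0.0865  0.0885]
scene 0.264 155 x [-0.0346  0.034 ] y [-0.0711  0.0332  0.0884]
scene 0.27 166 x [-0.0354  0.0355] y [-0.0537  0.0219  0.04  ]
top 0.252 9 x [-0.0377 -0.0345] y [-0.0854  0.023   0.0845]
top 0.258 16 x [-0.0373 -0.0312] y [-0.0728  0.0082  0.0692]
top 0.264 129 x [-0.0372 -0.0241] y [-0.0659  0.0376  0.0707]
top 0.27 134 x [-0.0368 -0.026 ] y [-0.0584  0.0093  0.0649]
```

```bash
python3 - <<'E'
from h import *
print(r.line_to(pose(90,.056,.119)[0],v=.06,f_stop=4), readout.read_state()["ee_pos"])
hit=r.line_to(pose(90,.038,.119)[0],v=.012,f_stop=1.5)
s=readout.read_state();print(hit,s["ee_pos"],s["force"],"r",np.hypot(*(s["ee_pos"][:2]-AX)),s["clock"])
E
```

```text
False [0.52647338 0.05256926 0.11937032]
True [0.52722815 0.04210118 0.11883703] [0.67096565 1.08260113 0.07752028] r 0.04544974306427054 6.5417
```

```bash
python3 - <<'E'
from h import *
R=.050
r.line_to(pose(90,R,.119)[0],v=.05)
for dg in range(102,271,12):
    p,o=pose(dg,R,.119); h=r.line_to(p,o,v=.045,f_stop=9)
    s=readout.read_state();print(dg,h,s["force"].round(1),round(s["clock"],1))
    if h: break
else:
    r.line_to([*p[:2],.20],v=.12)
    r.reach([.36,-.25,.24],quat(np.pi/2+YAW)); 
    snap("top","after",(200,140,360,260),5); print(readout.read_state()["clock"])
    p,d=cams.capture("top");P=cloud("top",d);P[d==0]=np.nan
    c,wh,yaw,n,N=front_fit(P,.40,.52);print(c,wh,np.degrees(yaw),N,wheel_fit(P,yaw,AX))
E
```

```text
102 False [-1.8 -0.8  0.2] 7.2
114 False [-0.2 -0.  -0.4] 7.6
126 False [-0.3  0.2 -0.2] 7.9
138 False [ 1.8 -0.3  0.5] 8.3
150 False [ 1.2 -0.1  1. ] 8.7
162 False [-1.   0.2 -0. ] 9.1
174 False [-0.4  1.1  0.6] 9.5
186 False [ 0.2 -0.1 -0.3] 9.9
198 False [ 0.1 -0.8  0.6] 10.2
210 False [ 0.3 -0.2  0.2] 10.6
222 False [0.4 1.4 0.5] 11.0
234 False [0.8 0.9 0.7] 11.4
246 False [-0.3 -0.1  0.1] 11.8
258 False [-2.3 -1.4 -0.1] 12.2
270 False [ 0.3 -0.2  0.8] 12.5
16.5
[ 0.45440885 -0.04605368] (0.018422145396471024, 0.2538444995880127) 4.832787768578259 1037 ((np.float32(0.9267063), np.float64(0.5309), np.float64(-0.003200000000000009), 0), 756, np.float64(0.11831437546076416))
```

View pics/after.png

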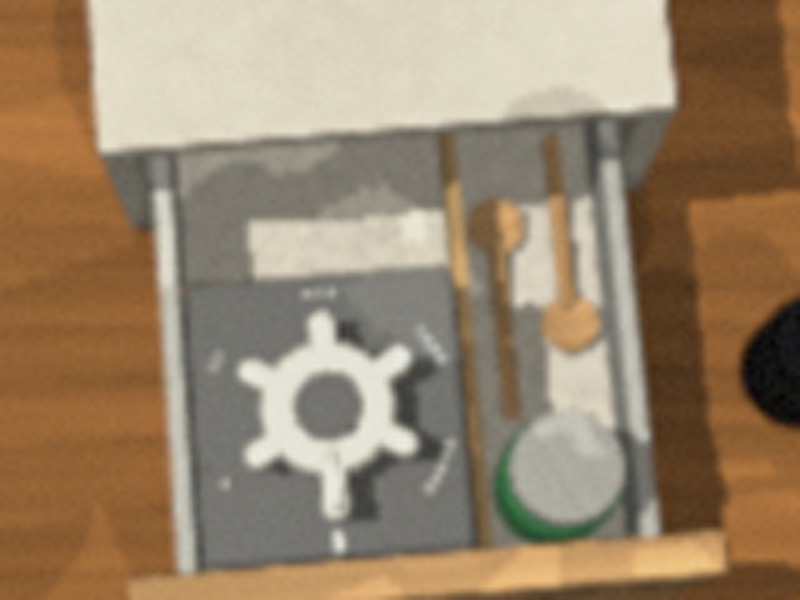

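The long lobe now points at the start bar: lobe end (336,518), bar (339,540), and the fit gives index 0. The drawer has not moved. Next is the push.

```bash
python3 - <<'E'
from h import *
n=np.array([np.cos(YAW),np.sin(YAW)]);l=np.array([-n[1],n[0]]);f=np.array([.4454,-.0467])-.012*l
T=lambda s,z:[*(f+n*s),z]
o=quat(np.pi/2+YAW)
def st(t): s=readout.read_state();print(t,((s["ee_pos"][:2]-f)@n).round(4),s["ee_pos"][2].round(4),s["force"].round(1),round(s["clock"],1))
r.reach(T(-.035,.22),o); r.line_to(T(-.035,.114),v=.1);st("down")
h=r.line_to(T(-.004,.114),v=.03,f_stop=10);st(h)
h=r.line_to(T(.155,.114),v=.06,f_stop=12);st(h)
h=r.line_to(T(.1815,.114),v=.02,f_stop=22);st(h)
r.wait(.3);st("wait")
r.line_to(T(.13,.114),v=.08);r.line_to(T(.12,.24),v=.15)
r.reach([.36,-.25,.24],o)
p,d=snap("top","shut");P=cloud("top",d);P[d==0]=np.nan
c,wh,yaw,_,N=front_fit(P,.58,.648);print(c,wh,N,"travel",(c-[.4544,-.04605])@n,readout.read_state()["clock"])
E
```

```text
down -0.0347 0.1144 [ 0.3 -0.1  0.2] 18.6
False -0.004 0.1139 [-1.8 -0.   0. ] 19.8
False 0.1549 0.114 [-2.8  0.7 -1.3] 22.6
False 0.1796 0.1144 [-11.7  -1.3   5.9] 24.0
wait 0.1796 0.1144 [-11.7  -2.    7.1] 24.3
[ 0.64410388 -0.02955137] (0.0219015683978796, 0.2531084418296814) 692 travel 0.19041913608708214 27.2667
```

View pics/shut.png

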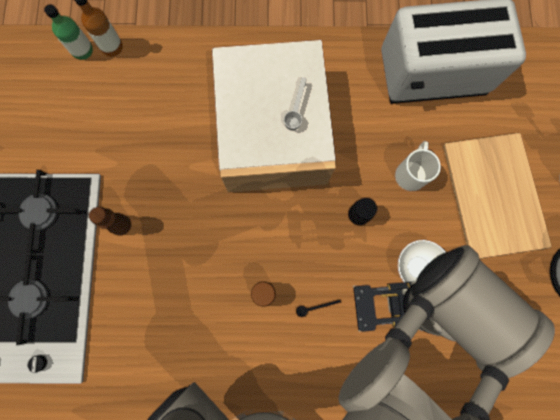

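The picture shows the drawer front flush at the unit (rim at row ~170), the brown jar and black spoon unmoved, and the arm clear. I'll check the travel more strictly, by the rim's outer edge, because unit-top points may bias that fit.

```bash
python3 - <<'E'
from h import *
n=np.array([np.cos(YAW),np.sin(YAW)])
def edge(P):
    s=P[...,:2]@n; l=P[...,1]*n[0]-P[...,0]*n[1]
    m=(P[...,2]>.1445)&(P[...,2]<.153)&(s>.4)&(s<.66)&(abs(l+.084)<.12)
    return np.percentile(s[m],[1,3,10]).round(4),m.sum()
for k in range(2):
    d=np.load("pics/top0.npz")["d"].copy() if k==0 else np.mean([cams.capture("top")[1] for _ in range(3)],0)
    P=cloud("top",d);P[d==0]=np.nan;print(edge(P))
d=cams.capture("scene")[1];Q=cloud("scene",d);d0=np.load("pics/scene0.npz")["d"];Q0=cloud("scene",d0)
print(edge(Q0),edge(Q))
s=readout.read_state();print(s["clock"],s["force"].round(1))
E
```

```text
(array([0.44  , 0.4403, 0.4415]), np.int64(958))
(array([0.6297, 0.6301, 0.631 ]), np.int64(866))
(array([0.4405, 0.441 , 0.4423]), np.int64(503)) (array([0.6301, 0.6304, 0.6315]), np.int64(505))
27.4667 [ 0.3  0.  -0.5]
```

Both cameras put the travel at 189.5–190 mm, so the drawer is fully shut and caught. I'm handing in.

```bash
python3 -c "
from cell import r
print(r.close_job())"
```

```text
the job is handed in; nothing more can be done
None
```

The tally is back at the start bar and the drawer is shut on its catch. I handed the job in after about 27.5 s on the robot's clock; no verdict is reported.

- **Tally wheel:** The long lobe started three clicks short, pointing at the three pips. I turned the wheel clockwise by 180° in one sweep, with the closed fingertips in a gap between lobes. The picture taken afterwards, and a fit to the depth data, both show the long lobe at the bar. The drawer and the wheel's axis had not moved.
- **Drawer:** I pushed it shut by its front with about 12 N at most in the readings. Both cameras measure 189.5–190 mm of travel after the arm backed off, against 190 mm for fully shut.
- **Other things:** The brown jar, black spoon, scoop and mug show no sign of having moved, and the tool force read about zero at the end. The arm partly hid the bowl in the last picture. The tub, green jar and spoons were in place when last seen, before the push, but couldn't be seen once the drawer was shut.

No check failed. My first fit of the shut drawer may have picked up some of the unit's top, so I measured the front's outer edge again and it agreed.

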